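# Open the fume extractor with the last hook

### The job

Open the louvre of the fume extractor before cementing starts: take the bent hook from its rest, reach over the wire guard with it, catch the lever behind the guard and pull it toward you until it comes up against its stop. Then lay the hook back in its rest the way it lay. Keep your hand on this side of the guard, and leave the cup, the bottle, the tin and the hammer where they are.

Things in the scene. Friction and masses are not known exactly. Their poses are not given: they have to be found in the camera images.
- extractor: Grey steel fume extractor, fixed. Origin on the bench top under the lever's pivot; +x to its back (away from the robot), +y left, +z up. Housing 250 mm wide (y) and 261 mm high, carrying handle on top to 294 mm; its front, with a louvre of four aluminium slats, at local x = +76 mm, back at +162 mm. Cheeks 84 mm high join it to the wire guard; the lever stands in the open space between.
- guard_top (a point): Middle of the top rail (8 mm round bar) of the wire finger guard, at the rail's upper side: 154 mm above the bench. The guard is an upright plane along the extractor's y, 250 mm wide, 60 mm in front of the extractor's origin (local x = -60 mm).
- damper_lever (a joint): Lever hinged about the extractor's y at local x = 0, z = 45 mm: a U of 10 mm bar, 100 mm wide, cross bar 75 mm from the pivot. 0 = louvre shut, leaning 0.40 rad back, away from the robot; 0.85 rad = firm stop, louvre open, leaning 0.45 rad toward the robot. Starts between 0 and 0.2. Stiff (about 2.5 N at the bar), stays where it is left; rods link it to the slats.
- lever_bar (a point): Middle of the lever's cross bar, on the centre line of its black sleeve (13 mm thick, 70 mm long, along the extractor's y). It moves with the lever, 112 to 120 mm above the bench. Behind it, up to the housing, are 40 mm or more of free space.
- last_hook: Bent hook, about 130 g. Origin: middle of its wooden handle, 110 mm long (local x), 24 x 24 mm, flat sides. From it an 8 mm steel rod runs along local +x, in line, to x = +170 mm, is bent there square down (local -z) and ends 100 mm below the handle's centre line. Centre of mass about 45 mm ahead of the origin. At first it lies level in its rest, bent end down, pointing away from the robot.
- hook_tip (a point): Centre of the ball (11 mm) at the end of the hook's bent part: local (170, 0, -100) mm of the hook.
- hook_rest: Plywood rest, fixed: base 175 x 80 x 14 mm with two open-topped forks, 14 mm thick. Origin on the bench top below the handle's middle; +x along the resting hook to its bent end. Rear fork (x = -40 mm) holds the handle: notch bottom 31 mm wide, at z = 123 mm. Front fork (x = +90 mm) holds the rod: notch bottom 16 mm wide, at z = 131 mm. Notches flare; prongs end 34 mm above their bottoms.
- rest_seat (a point): Point of the rest where the hook's origin lies when the hook rests in both forks: 135 mm above the bench; its x axis is the rest's.
- glue_cup: Bystander: cup of yellow cement with a folded film rim, 122 x 110 x 98 mm high; origin at the centre of its underside.
- primer_bottle: Bystander: white squeeze bottle with a blue spout, 49 mm across, 150 mm high; origin at the centre of its underside.
- edge_wax_tin: Bystander: flat round tin, 68 mm across, 25 mm high; origin at the centre of its underside.
- shoe_hammer: Bystander: shoemaker's hammer with a wooden handle, lying flat, 250 mm long, 30 mm high; origin under its middle.

How it is judged:
On the way, in this order (a step that is already met when the one before it is completed fails the run):
1. the hook is lifted clear of its rest (z of last_hook in the frame of rest_seat above 0.05 m), for 0.2 s.
2. the hook bears on the lever (contact force between last_hook and damper_lever above 0.5 N), for 0.05 s.
3. the lever is against its stop (value of joint damper_lever above 0.8 rad), for 0.2 s.
At the end, for the whole second after the job is handed in: The lever is at its stop (joint above 0.80 of 0.85 rad) and the hook lies still in both forks of its rest, bent end down and pointing as at first: origin within 25 mm of the seat along the rest, 8 mm across, 5 mm in height, rod within 0.12 rad of the rest's direction (value of joint damper_lever above 0.8 rad and x of last_hook in the frame of rest_seat between -0.025 and 0.025 m and y of last_hook in the frame of rest_seat between -0.008 and 0.008 m and z of last_hook in the frame of rest_seat between -0.005 and 0.005 m and angle between the x axis of last_hook and the x axis of rest_seat, either way round below 0.12 rad and z of hook_tip in the frame of rest_seat below -0.07 m and linear speed of last_hook below 0.02 m/s); the robot touches nothing.
It fails at once if the hand goes behind the guard or touches the lever ((x of the grasp point in the frame of extractor between -0.04 and 0.16 m and y of the grasp point in the frame of extractor between -0.13 and 0.13 m and z of the grasp point in the frame of extractor below 0.3 m) or contact force between any of the fingers, the arm and damper_lever above 0.5 N).
It fails at once if the cup, the bottle, the tin or the hammer is pushed away by more than 30 mm (distance of any of glue_cup, primer_bottle, edge_wax_tin, shoe_hammer from where it was at the start of the episode above 0.03 m).
It also fails if it takes over 48 s, if anything falls off the work surface, if the arm or the gripper's body presses on something with over 40 N, if the wrist force passes 120 N, or if a joint passes its speed limit or range.

### The arm

A 7-joint arm with a two-finger parallel gripper is mounted at the origin on a cart in front of the work surface, level with it; the furniture and walls round the work are solid. World frame = base frame: x ahead of the robot, y to its left, z up, the work surface at z = 0. Lengths are in m, angles in rad, forces in N, time in s.
With the tool pointing down it reaches from about 0.4 to 0.875 m from the base axis. Payload 4.4 kg.
Tool frame: the origin (TCP) lies at the very end of the fingers, on their centre line; the grasp point (between the pads) lies 19 mm behind it; z points along the fingers, x is the direction in which the jaws open and shut, and the axes are right-handed (so a half turn about z gives the same grasp; the last joint's range is limited). The gripper opens to 85 mm and grips with 20 to 120 N. Pads are 22 mm wide; open, the fingers measure 114 mm over their backs; the gripper's body (76 mm by 85 mm) begins 54 mm behind the grasp point. The pads swing forward as they close: fully open they stand 13 mm farther back than shut.
Start: joints at [-1.358, 0.628, 0.038, 1.517, -0.027, 0.996, -0.02], TCP at [0.179, 0.625, 0.231] pointing down, gripper open.
Joint ranges: [-3.06, 3.06], [-0.37, 2.12], [-1.25, 1.32], [0.18, 2.47], [-1.1, 4.24], [0.23, 1.98], [-2.94, 2.94]. Speed limits (rad/s): [2.57, 2.57, 3.14, 3.14, 3.14, 3.14, 3.14].

### API

Orientations are given as [roll, pitch, yaw] about the fixed x, y, z axes, in that order (R = Rz(yaw) Ry(pitch) Rx(roll)).
In Python, from workcell import move_ptp, line_to, set_joints, gripper_to, pause, ik, get_obs, read_camera, PlanningError, job_done, silhouettes gives the robot as it stands. Calls block until the motion is done:
- move_ptp(position, orientation): joint-space move of the TCP to a pose.
- line_to(position, attitude=None, max_speed=0.15): straight line of the TCP; attitude=None keeps the orientation; max_speed is the mean speed in m/s.
- set_joints(angles): joint-space move.
- gripper_to(opening): finger opening in m; the grip force is fixed at half the most; returns when the fingers have stopped.
- pause(seconds).
- ik(position, orientation): joint angles nearest the present ones, or None.
- get_obs(): the state.
- read_camera(name): name is "scene" or "top"; returns a dict with "image" (420x560x3 uint8, blue, green, red), "mtx" (3x3 intrinsics, pixels), "rvec" (rotation vector, rad) and "tvec" (3), from world to camera coordinates, as OpenCV has them. Camera axes: x right, y down, z forward; pixel columns grow to the right and rows downward; lengths in m; the calibration is good to about 2 mm. A picture is of the moment at which its call begins. There is no depth.
A pose or a line that the arm cannot do raises PlanningError and nothing moves.
- job_done(): hands the job in, once; it reports no verdict.
Trained networks look in a picture, given as the dict that the camera call returned (one of the last four; its "shot" number tells which), for a name from the list of things; names that differ only in an ending like _2 or _b are one class to them, and where a whole thing is asked for, a point or a joint stands for the part that bears it (a point fixed in the world has none). Each returns a list of dicts, best first, with "p" (0 to 1); they miss things now and then, are a little off and sometimes report something else, mostly with a low value. They report only what shows in the picture. A call takes as long as a camera call.
- silhouettes(picture, target): "pixels" (420x560 bool, what is visible of it) and "rect" ([left, top, right, bottom] in pixels, round what is visible of it).
The state is a dict: "time": time; "joints": joint angles; "dq": joint speeds; "joint_torque": joint torques, N m; "eef_pos": TCP position; "tcp_rot": TCP orientation; "contact_force": force on the tool from outside, world axes, zero at the start; "ft_torque": the same for the moment, N m; "opening": finger opening in m.
Only numpy, scipy, OpenCV 4.12 (cv2) and the standard library are available. Lean on these libraries where they do the work, as an engineer would, in place of code of your own. Each camera call takes 0.05 s, during which the arm holds its last target.

## Working session

There is one attempt and no reset: what is moved stays moved. The work goes in short steps, each a Python script; the robot and the scene stay as the last script left them, time stands still between calls to the robot, and variables do not carry over. Pictures are saved under pics/ and viewed, and the job is handed in when it is done.

```bash
ls; mkdir -p pics
python3 - <<'E'
from workcell import *
import cv2,pickle
o=get_obs();print({k:o[k] for k in('time','eef_pos','tcp_rot','opening','contact_force')})
d={}
for c in('scene','top'):
    p=read_camera(c);cv2.imwrite(f'pics/{c}0.png',p['image']);print(c,p['mtx'].tolist(),p['rvec'],p['tvec'])
    d[c]=p
    d[c+'_s']={}
    for n in ('extractor','damper_lever','last_hook','hook_rest','hook_tip','lever_bar'):
        s=silhouettes(p,n);d[c+'_s'][n]=s
        print(c,n,[(round(x['p'],2),x['rect'],int(x['pixels'].sum())) for x in s[:3]])
pickle.dump(d,open('d0.pkl','wb'))
E
```

```text
pics
{'time': 0.0, 'eef_pos': array([0.17867912, 0.62428554, 0.2303884 ]), 'tcp_rot': array([3.14157047e+00, 1.93680958e-03, 1.29195111e+00]), 'opening': 0.08528772238485705, 'contact_force': array([ 0.30432549, -0.52413442, -0.71523924])}
scene [[545.3333360807889, 0.0, 288.608367133737], [0.0, 545.3333360807889, 206.06165271052245], [0.0, 0.0, 1.0]] [ 2.02686924 -0.66952621  0.41028346] [-0.45485707  0.25187425  1.43718065]
scene extractor [(0.77, [302.9, 148.1, 421.3, 281.4], 8137)]
scene damper_lever [(0.57, [324.5, 168.2, 365.1, 251.8], 325)]
scene last_hook [(0.66, [220.2, 176.9, 281.7, 204.3], 425)]
scene hook_rest []
scene hook_tip [(0.56, [222.0, 173.9, 281.6, 203.2], 403)]
scene lever_bar [(0.9, [341.2, 210.1, 365.4, 248.9], 126)]
top [[440.49569266378325, 0.0, 277.70459819489577], [0.0, 440.49569266378325, 204.25734987767646], [0.0, 0.0, 1.0]] [ 2.17067209 -2.12277852  0.18015154] [-0.03757147  0.59384273  1.14158492]
top extractor [(0.85, [283.1, 97.9, 405.8, 223.1], 12479)]
top damper_lever [(0.75, [285.8, 133.3, 378.6, 192.3], 633), (0.6, [283.6, 97.7, 405.3, 223.0], 12306)]
top last_hook [(0.88, [215.1, 186.0, 235.2, 286.1], 754)]
top hook_rest [(0.64, [209.7, 218.6, 248.0, 281.3], 1435)]
top hook_tip [(0.92, [213.5, 184.0, 235.6, 285.8], 696)]
top lever_bar [(0.85, [281.6, 133.0, 380.1, 192.2], 612), (0.66, [215.2, 182.8, 235.8, 282.8], 692)]
```

View pics/scene0.png

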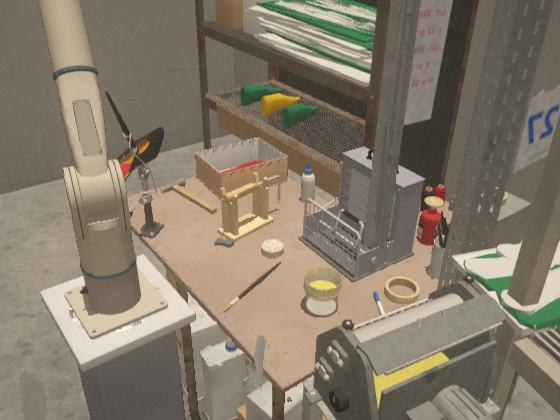

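View pics/top0.png

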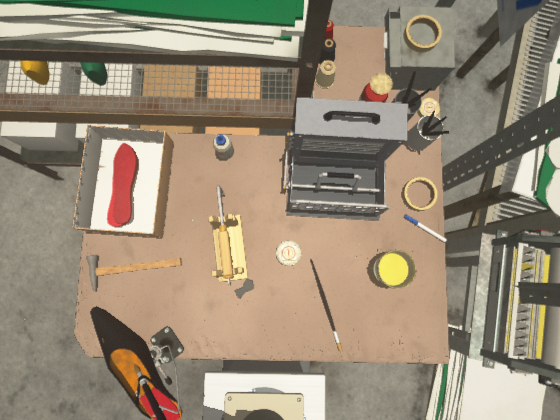

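Run:
```python
import cv2
for c,(x0,y0,x1,y1) in {'scene':(200,130,440,310),'top':(190,80,430,300)}.items():
    im=cv2.imread(f'pics/{c}0.png')[y0:y1,x0:x1]
    cv2.imwrite(f'pics/{c}0z.png',cv2.resize(im,None,fx=2.7 if c=='top' else 3.3,fy=2.7 if c=='top' else 3.3,interpolation=cv2.INTER_CUBIC))
```

```text
(no output)
```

View pics/scene0z.png

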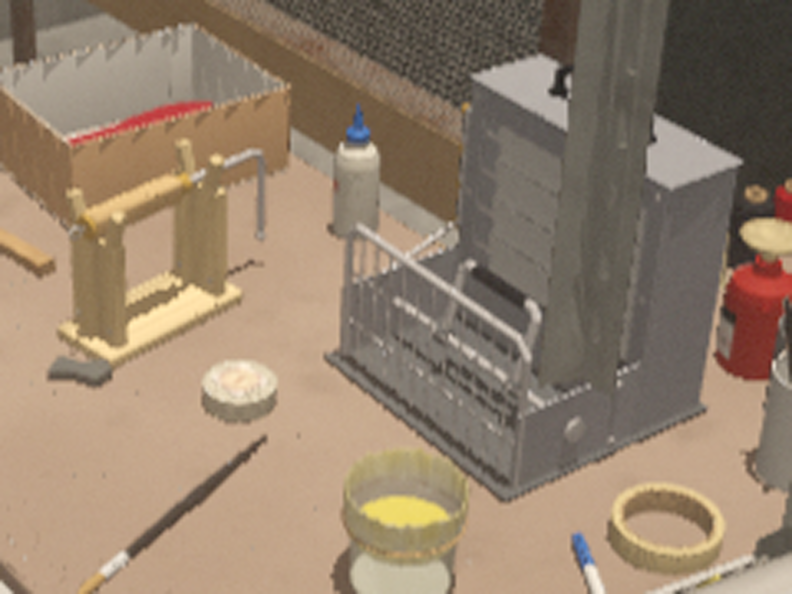

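View pics/top0z.png

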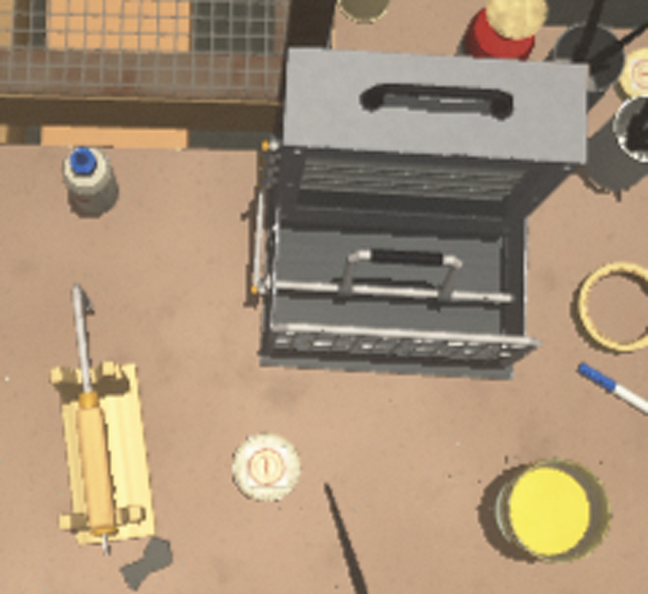

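```bash
cat > h.py <<'E'
import numpy as np,cv2,pickle
from scipy.optimize import least_squares
from scipy.spatial.transform import Rotation as R
d=pickle.load(open('d0.pkl','rb'))
def proj(c,P):
    p=d[c];return cv2.projectPoints(np.array(P,float).reshape(-1,3),p['rvec'],p['tvec'],p['mtx'],None)[0].reshape(-1,2)
def back(c,uv,z):
    p=d[c];Rm=cv2.Rodrigues(p['rvec'])[0];C=-Rm.T@p['tvec'].ravel()
    r=Rm.T@np.linalg.inv(p['mtx'])@np.array([uv[0],uv[1],1.]);return C+r*(z-C[2])/r[2]
def zt(u,v):return ((u+.5)/2.7-.5+190,(v+.5)/2.7-.5+80)
def zs(u,v):return ((u+.5)/3.3-.5+200,(v+.5)/3.3-.5+130)
def pose(x,L):
    c,s=np.cos(x[2]),np.sin(x[2]);L=np.array(L)
    return np.array([x[0]+c*L[0]-s*L[1],x[1]+s*L[0]+c*L[1],L[2]])
E
python3 - <<'E'
from h import *
print('TCPproj',proj('top',[.179,.625,.231]),proj('scene',[.179,.625,.231]))
T='top';S='scene'
ex=[(T,zt(286,148),(.076,.125,.261)),(T,zt(585,163),(.076,-.125,.261)),(T,zt(290,48),(.162,.125,.261)),(T,zt(588,67),(.162,-.125,.261)),
(S,zs(470,78),(.076,.125,.261)),(S,zs(660,189),(.076,-.125,.261)),(S,zs(742,161),(.162,-.125,.261)),
(T,zt(275,329),(-.06,.12,.150)),(T,zt(533,345),(-.06,-.12,.150))]
def fit(pts,x0):
    f=lambda x:np.concatenate([proj(c,pose(x,L))[0]-np.array(uv) for c,uv,L in pts])
    r=least_squares(f,x0,loss='soft_l1');print(r.x.round(4),f(r.x).reshape(-1,2).round(1).tolist());return r.x
e=fit(ex,[.6,-.1,0])
hk=[(T,zt(78,286),(.17,0,.135)),(T,zt(90,397),(.055,0,.147)),(T,zt(104,533),(-.055,0,.147)),
(S,zs(260,153),(.17,0,.135)),(S,zs(262,237),(.17,0,.035))]
h=fit(hk,[.5,.1,0])
# lever sleeve ends
for u in [(360,255),(460,262),(372,256),(443,260)]:
    w=back(T,zt(*u),.115);c,s=np.cos(e[2]),np.sin(e[2]);q=w[:2]-e[:2];print('bar',w.round(4),(c*q[0]+s*q[1]).round(4),(-s*q[0]+c*q[1]).round(4))
for u in [(345,290),(447,297)]:
    w=back(T,zt(*u),.045);c,s=np.cos(e[2]),np.sin(e[2]);q=w[:2]-e[:2];print('shaft',(c*q[0]+s*q[1]).round(4))
import pickle as p2;p2.dump((e,h),open('poses.pkl','wb'))
# overlay
im=d[T]['image'].copy();sc=d[S]['image'].copy()
for c,I in((T,im),(S,sc)):
    def ln(x,a,b,col):
        A,B=proj(c,[pose(x,a),pose(x,b)]);cv2.line(I,tuple(int(v*8) for v in A),tuple(int(v*8) for v in B),col,1,cv2.LINE_AA,3)
    ln(h,(-.055,0,.135),(.17,0,.135),(0,0,255));ln(h,(.17,0,.135),(.17,0,.035),(0,0,255))
    for x in(-.04,.09): ln(h,(x,-.04,.16),(x,.04,.16),(255,0,0))
    for a,b in [((-.06,-.125,.15),(-.06,.125,.15)),((.076,-.125,.261),(.076,.125,.261)),((.162,-.125,.261),(.162,.125,.261)),((0,-.125,.045),(0,.125,.045)),((-.06,-.125,0),(-.06,.125,0))]: ln(e,a,b,(0,255,0))
cv2.imwrite('pics/ov.png',np.hstack([cv2.resize(im[80:300,190:430],(400,367)),cv2.resize(sc[130:310,200:440],(400,300)).copy() if 0 else cv2.resize(sc[130:350,200:440],(400,367))]))
E
```

```text
TCPproj [[-31.31090231 377.34898694]] [[ 85.01249662 128.64328058]]
[ 0.6419 -0.1803 -0.0426] [[-0.1, -0.7], [-0.7, 1.0], [0.5, 0.3], [-1.1, 0.5], [0.1, -0.5], [1.7, -0.6], [-0.9, -0.1], [0.3, -0.4], [1.9, -0.0]]
[0.4564 0.1003 0.1498] [[0.0, 0.0], [0.1, 3.9], [-0.1, -1.2], [0.6, -0.7], [-0.4, 0.2]]
bar [ 0.6649 -0.1383  0.115 ] 0.0212 0.0429
bar [ 0.6604 -0.2337  0.115 ] 0.0208 -0.0525
bar [ 0.6642 -0.1497  0.115 ] 0.021 0.0315
bar [ 0.6619 -0.2175  0.115 ] 0.0216 -0.0363
shaft 0.0005
shaft 0.0002
```

View pics/ov.png

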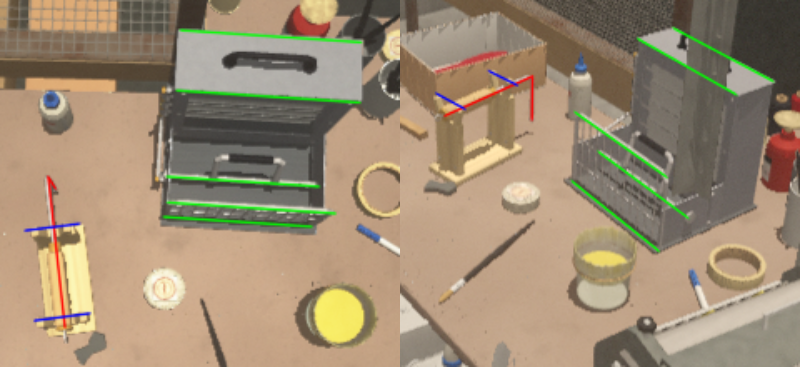

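Run:
```python
from h import *
from workcell import *
e,h=pickle.load(open('poses.pkl','rb'))
g=pose(h,(.015,0,0)); yaw=h[2]+np.pi/2
print(g,yaw,back('top',(221,147),.13))
move_ptp([g[0],g[1],.26],[np.pi,0,yaw]);print(get_obs()['time'])
line_to([g[0],g[1],.113],max_speed=.12)
p=read_camera('top');cv2.imwrite('pics/t1.png',cv2.resize(p['image'][120:300,150:330],(700,600)))
p=read_camera('scene');cv2.imwrite('pics/s1.png',cv2.resize(p['image'][100:280,150:330],(600,600)))
o=get_obs();print(o['time'],o['eef_pos'],o['tcp_rot'],o['contact_force'])
```

```text
[0.47119205 0.10256252 0.        ] 1.7205955445508145 [0.72585287 0.12437794 0.13      ]
2.85
4.325 [0.47163766 0.10265458 0.11360286] [ 3.14027375e+00 -1.47928482e-04  1.72056678e+00] [-0.69645044 -0.8498898   0.0789928 ]
```

View pics/t1.png

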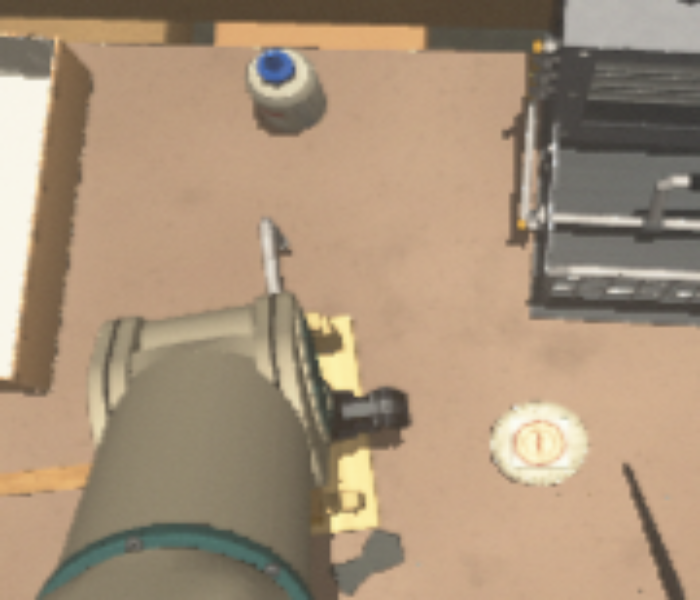

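View pics/s1.png

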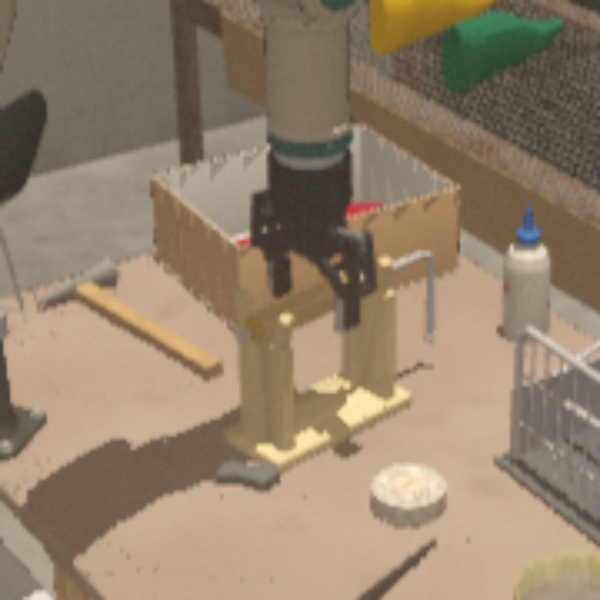

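The fingers straddle the handle (scene crop about 270-350, 300) and the hook is still in place. I'll close and lift.

Run:
```python
from h import *
from workcell import *
e,h=pickle.load(open('poses.pkl','rb'))
gripper_to(.015);o=get_obs();print(o['time'],o['opening'],o['contact_force'],o['eef_pos'])
g=o['eef_pos']
pickle.dump((g,o['tcp_rot']),open('grasp.pkl','wb'))
line_to([g[0],g[1],.28],max_speed=.12)
o=get_obs();print(o['time'],o['opening'],o['contact_force'],o['ft_torque'],o['eef_pos'])
p=read_camera('scene');cv2.imwrite('pics/s2.png',cv2.resize(p['image'][60:240,150:330],(600,600)))
q=read_camera('top');cv2.imwrite('pics/t2.png',cv2.resize(q['image'][120:300,150:330],(600,600)))
```

```text
4.9167 0.02360097393436662 [-0.74193968 -0.00617575  4.24000427] [0.47135275 0.10253267 0.11323401]
6.4583 0.02310040318796866 [ 0.28972088 -0.26687417 -1.75505781] [-0.02586152  0.0245605   0.02030297] [0.47089037 0.10241192 0.27934761]
```

View pics/s2.png

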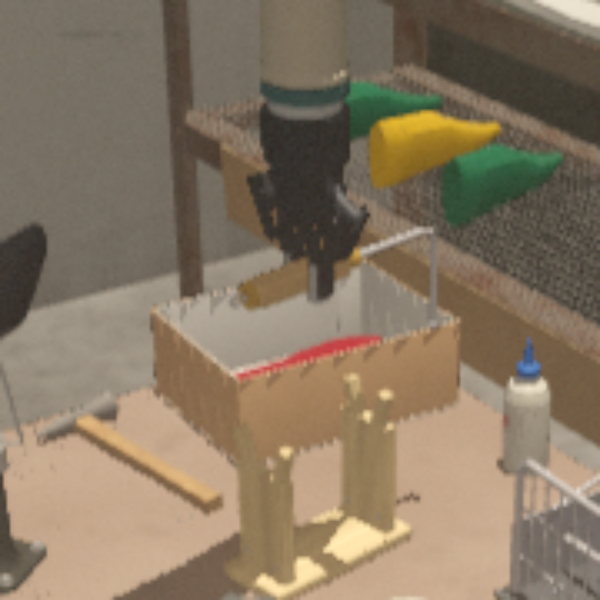

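View pics/t2.png

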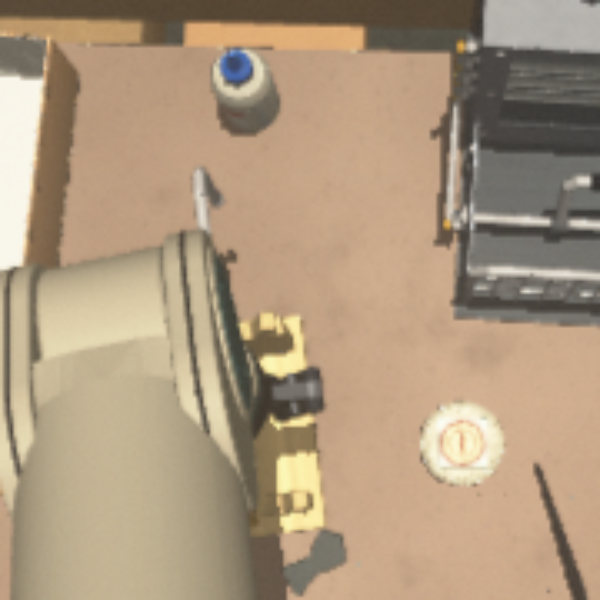

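Run:
```python
from h import *
from workcell import *
e,h=pickle.load(open('poses.pkl','rb'))
print(proj('top',pose(h,(.17,0,.301))),proj('scene',[pose(h,(.17,0,.301)),pose(h,(.17,0,.201))]))
yaw=e[2]+np.pi/2
t=pose(e,(.047-.155,-.003,0))
dz=.113-.135
print(t)
line_to([t[0],t[1],.30+dz],[np.pi,0,yaw],max_speed=.13)
o=get_obs();print(o['time'],o['opening'],o['contact_force'],o['ft_torque'],o['eef_pos'],o['tcp_rot'],yaw)
p=read_camera('scene');cv2.imwrite('pics/s3.png',cv2.resize(p['image'][80:260,270:450],(600,600),interpolation=cv2.INTER_CUBIC))
q=read_camera('top');cv2.imwrite('pics/t3.png',cv2.resize(q['image'][90:270,250:430],(600,600),interpolation=cv2.INTER_CUBIC))
```

```text
[[209.396843   170.37730988]] [[279.76008058 127.97709889]
 [279.33045827 157.02887797]]
[ 0.53382921 -0.17869076  0.        ]
8.925 0.02356880586941605 [ 0.01997261  0.1827067  -1.36250657] [-0.02634559  0.05052953  0.05374673] [ 0.53382916 -0.17803819  0.27802553] [-3.14150043e+00 -3.73838329e-04  1.52910682e+00] 1.5281842137422017
```

View pics/s3.png

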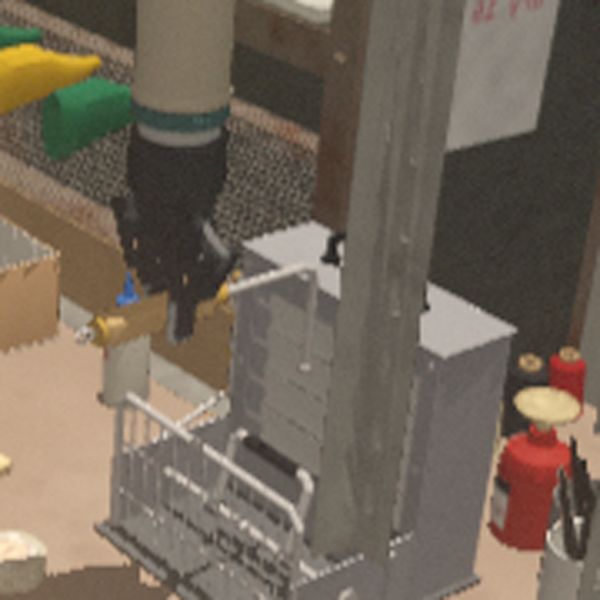

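View pics/t3.png

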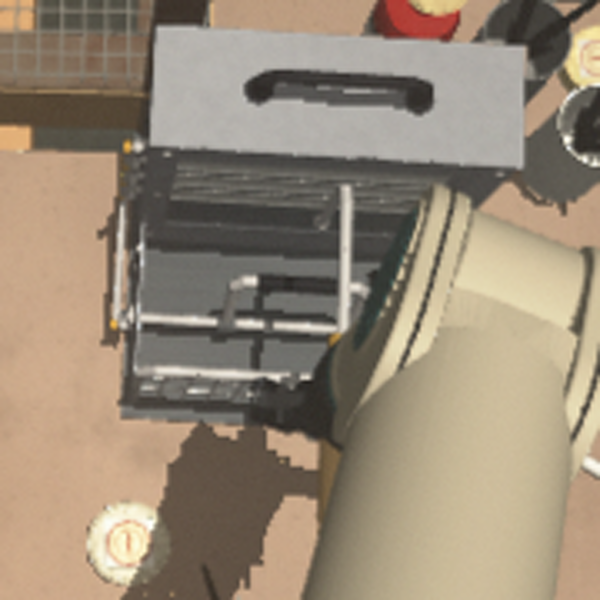

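Run:
```python
from h import *
e,h=pickle.load(open('poses.pkl','rb'))
P=pose(e,(.047,-.003,.2));print(P,proj('scene',P),proj('top',P),proj('top',P+[0,0,.1]))
P0=[];uv=[]
M=[d[c]['mtx']@np.hstack([cv2.Rodrigues(d[c]['rvec'])[0],d[c]['tvec'].reshape(3,1)]) for c in('scene','top')]
X=cv2.triangulatePoints(M[0],M[1],np.array([[361.],[189.6]]),np.array([[346.6],[157.2]]));X=(X[:3]/X[3]).ravel();print(X)
c,s=np.cos(e[2]),np.sin(e[2]);q=X[:2]-e[:2];print(c*q[0]+s*q[1],-s*q[0]+c*q[1])
```

```text
[ 0.68868851 -0.18529364  0.2       ] [[361.22463439 190.35766406]] [[346.84834452 156.9776268 ]] [[354.68656675 144.9709294 ]]
[ 0.68784402 -0.18455131  0.20235211]
0.04612465740981805 -0.0022943247366630864
```

Tip matches the plan within 1 mm or so. Descend and pull.

```bash
cat >> h.py <<'E'
def shots(n,tag=''):
    from workcell import read_camera
    p=read_camera('scene');q=read_camera('top')
    a=cv2.resize(p['image'][80:260,270:450],(400,400),interpolation=cv2.INTER_CUBIC);b=cv2.resize(q['image'][90:270,250:430],(400,400),interpolation=cv2.INTER_CUBIC)
    cv2.imwrite(f'pics/{n}.png',np.hstack([a,b]))
E
python3 - <<'E'
from h import *
from workcell import *
e,h=pickle.load(open('poses.pkl','rb'))
dz=.113-.135
def go(x,z,v):
    t=pose(e,(x-.155,-.003,z+dz));line_to(list(t),max_speed=v)
    o=get_obs();print(x,round(o['time'],2),o['contact_force'].round(2),o['ft_torque'].round(3),o['eef_pos'].round(4))
go(.047,.20,.1);go(.047,.175,.08);shots('a1')
for x in(.034,.026,.01,-.005,-.018):go(x,.175,.05)
shots('a2')
E
```

```text
0.047 10.18 [ 0.4  -0.04 -1.56] [ 0.017  0.038 -0.023] [ 0.5343 -0.1789  0.1786]
0.047 10.63 [-0.    0.59 -1.37] [0.035 0.012 0.004] [ 0.5338 -0.1787  0.1529]
0.034 11.14 [-0.17  0.11 -0.79] [-0.008  0.022  0.005] [ 0.5205 -0.1782  0.1532]
0.026 11.45 [ 0.49 -0.39 -1.23] [-0.04  -0.305  0.051] [ 0.5132 -0.1779  0.1533]
0.01 11.92 [ 0.82 -0.3  -0.65] [-0.008 -0.257  0.027] [ 0.4958 -0.1771  0.1529]
-0.005 12.37 [ 0.31  0.78 -2.  ] [-0.001  0.068  0.053] [ 0.4804 -0.1762  0.1527]
-0.018 12.78 [-0.27  0.08 -1.46] [-0.006  0.022 -0.014] [ 0.4679 -0.1758  0.153 ]
```

View pics/a1.png

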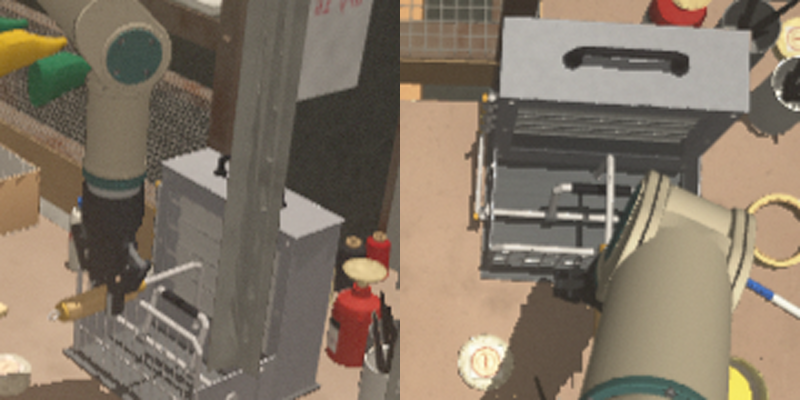

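View pics/a2.png

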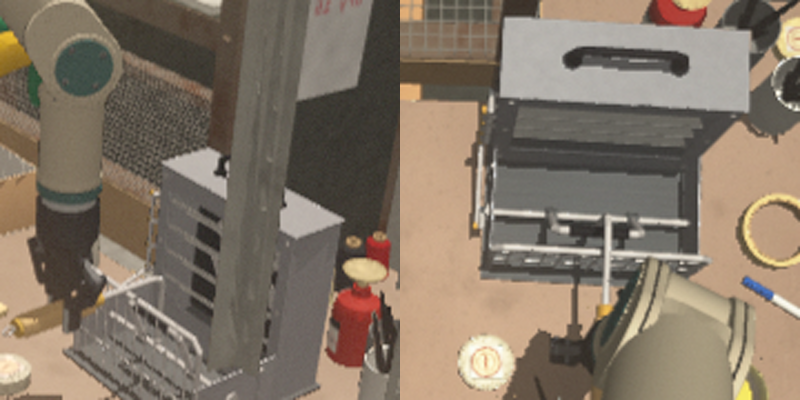

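The picture shows the slats opening and the lever now leaning forward. I'll continue in small steps to the stop, watching the force.

Run:
```python
from h import *
from workcell import *
e,h=pickle.load(open('poses.pkl','rb'))
dz=.113-.135
for x in np.arange(-.020,-.036,-.002):
    t=pose(e,(x-.155,-.003,.175+dz));line_to(list(t),max_speed=.03);pause(.1)
    f=np.mean([get_obs()['contact_force'] for _ in range(3)],0);o=get_obs()
    print(round(x,3),round(o['time'],2),f.round(2),o['ft_torque'].round(3),o['eef_pos'].round(4))
    if np.linalg.norm(f[:2])>7 or abs(o['ft_torque'][1])>.7:break
shots('a3')
```

```text
-0.02 13.22 [ 1.27  0.46 -2.65] [-0.012 -0.099 -0.018] [ 0.467  -0.1759  0.153 ]
-0.022 13.57 [ 3.46  0.6  -1.83] [-0.028 -0.414  0.028] [ 0.4653 -0.1758  0.1531]
-0.024 13.93 [ 6.56 -0.96 -5.24] [ 0.034 -1.153  0.026] [ 0.465  -0.1759  0.1533]
```

View pics/a3.png

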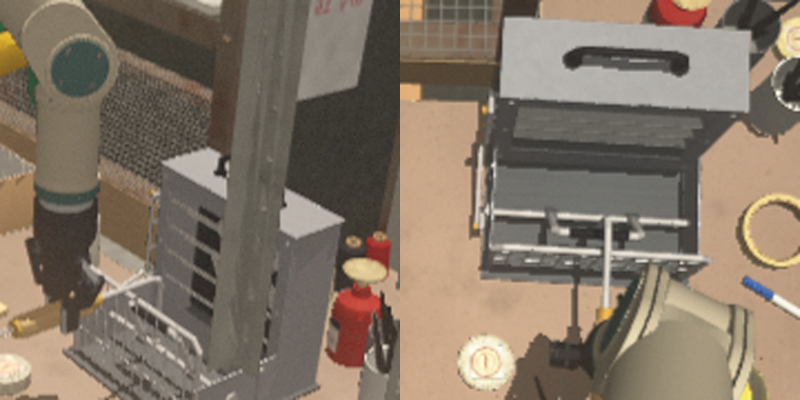

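The position stalled at the predicted stop (bend at about -22 mm) while the force rose. I'll hold briefly, back off, lift clear and look at the lever.

Run:
```python
from h import *
from workcell import *
e,h=pickle.load(open('poses.pkl','rb'))
dz=.113-.135
pause(.3)
def go(x,z,v):
    t=pose(e,(x-.155,-.003,z+dz));line_to(list(t),max_speed=v)
    o=get_obs();print(x,round(o['time'],2),o['contact_force'].round(2),o['ft_torque'].round(3),o['eef_pos'].round(4))
go(.003,.175,.05);go(.003,.30,.1)
shots('a4')
p=read_camera('top');s=silhouettes(p,'lever_bar');print([(x['p'],x['rect'])for x in s])
for a in(.8,.85):print(a,proj('top',[pose(e,(.075*np.sin(.4-a),y,.045+.075*np.cos(.4-a))) for y in(-.039,.031)]))
cv2.imwrite('pics/t4.png',cv2.resize(p['image'][140:240,275:400],(750,600),interpolation=cv2.INTER_CUBIC))
```

```text
0.003 15.02 [ 0.08 -0.48 -1.34] [0.017 0.071 0.006] [ 0.4894 -0.1768  0.1528]
0.003 16.42 [ 0.54 -0.78 -1.52] [ 0.029  0.101 -0.015] [ 0.4894 -0.1766  0.2774]
[(0.69, [87.2, 257.4, 181.5, 292.3]), (0.67, [283.4, 140.2, 365.8, 198.0])]
0.8 [[354.01505833 195.55519483]
 [326.69023976 193.76515379]]
0.85 [[353.85336717 196.97295557]
 [326.55276433 195.1849051 ]]
```

View pics/a4.png

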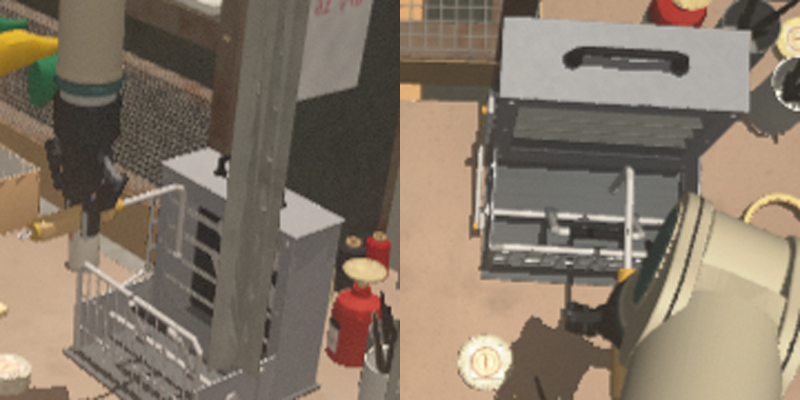

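View pics/t4.png

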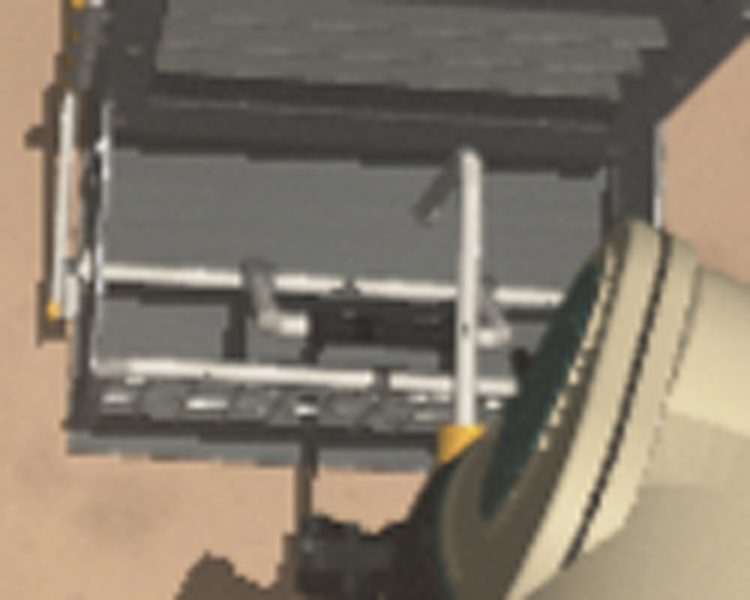

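The picture shows the slats open and the lever forward of its pivot shaft: stub at (290,325) in the crop. My by-eye angle is only good to about 0.05 rad, so I'll measure it to sub-pixel before leaving.

Run:
```python
from h import *
from workcell import *
e,h=pickle.load(open('poses.pkl','rb'))
p=read_camera('top');pickle.dump(p,open('top4.pkl','wb'))
new=cv2.cvtColor(p['image'],cv2.COLOR_BGR2GRAY).astype(int);old=cv2.cvtColor(d['top']['image'],cv2.COLOR_BGR2GRAY).astype(int)
print('old');print(old[170:182,320:330]);print('new');print(new[183:202,320:330])
for a in(.1,.15,.8,.85):
    print(a,proj('top',[pose(e,(.075*np.sin(.4-a),y,.045+.075*np.cos(.4-a))) for y in(.045,.04,)]).round(2).tolist())
for z in[.045]:print('shaft',proj('top',[pose(e,(0,y,z)) for y in(.1,.07,)]))
print(new[178:192,300:304].T)
pa=p
```

```text
old
[[110 110 109 110 112 111 112 109 111 109]
 [109 110 110 109 106 108 110 103 104 103]
 [106 112 123 135 138 131 139  90  69  69]
 [107 128 158 201 209 208 208 111  51  52]
 [154 164 168 210 224 225 224 119  59  57]
 [165 163 150 167 171 176 179  93  50  51]
 [148 138 129 111 107 111 102  71  52  53]
 [113 102 109 112 112 113 112  99  84  83]
 [110 106 108 110 111 111 110 112 113 110]
 [111 107 110 111 111 113 111 110 111 111]
 [111 107 113 112 111 112 112 113 111 113]
 [111 113 115 112 111 113 113 114 114 110]]
new
[[110 114 113 112 115 113 114 114 113 115]
 [ 98 108 114 115 115 115 114 114 117 115]
 [118 130 142 144 145 150 136 129 129 126]
 [147 199 210 213 214 220 195 184 184 177]
 [133 197 212 216 219 221 221 221 221 220]
 [119 121 133 141 149 156 156 161 165 167]
 [ 95  67  63  62  63  61  57  62  91  95]
 [111  74  64  61  64  62  63  62  63  61]
 [142 103  82  78  75  77  64  60  61  60]
 [170 153 147 140 134 136  83  53  56  52]
 [169 173 203 211 207 205 108  54  57  56]
 [150 166 205 222 222 222 120  51  56  54]
 [116 137 166 174 177 178  96  48  52  53]
 [116 110 111 115 119 106  66  48  50  55]
 [114 113 113 113 113 107  72  55  56  80]
 [115 115 116 114 113  77  63  64  78 108]
 [106 102 106 105 104  75  60  61 107 113]
 [115  99  92  91  93  86  75  72 103 108]
 [210 184 175 171 169 163 149 142 136 129]]
0.1 [[322.31, 173.57], [324.25, 173.7]]
0.15 [[322.28, 174.85], [324.23, 174.98]]
0.8 [[321.22, 193.41], [323.18, 193.53]]
0.85 [[321.09, 194.83], [323.04, 194.95]]
shaft [[298.71656952 186.06120106]
 [309.72383932 186.78295369]]
[[112 111 112 113 112 113 148 212 185 104  66  64  82 115]
 [110 112 114 113 113 112 146 210 189 105  66  65  79 113]
 [113 111 112 111 111 110 140 210 194 113  66  68  78 115]
 [111 111 112 113 111 110 137 207 195 119  64  65  79 117]]
```

Run:
```python
from h import *
from workcell import *
e,h=pickle.load(open('poses.pkl','rb'))
P=[pose(e,(.003,-.003,.30)),pose(e,(.003,-.003,.2)),pose(e,(-.222,-.003,.3))]
print(proj('scene',P).round(1).tolist());print(proj('top',P).round(1).tolist())
s=read_camera('scene');t=read_camera('top')
cv2.imwrite('pics/s5.png',cv2.resize(s['image'][130:230,260:380],(720,600),interpolation=cv2.INTER_CUBIC))
```

```text
[[352.4, 162.8], [349.6, 194.4], [285.1, 183.7]]
[[353.9, 164.7], [346.1, 175.0], [349.9, 270.4]]
```

View pics/s5.png

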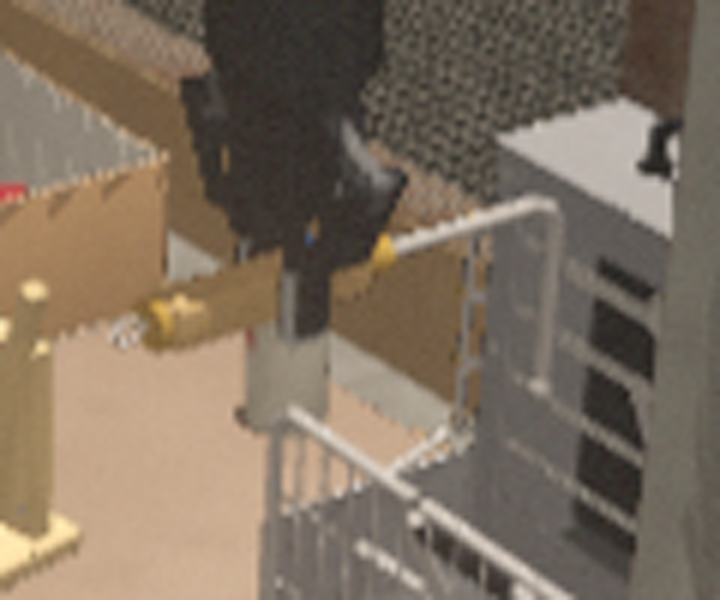

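The hook is still as gripped (bend and tip within about 1.5 px of prediction). Take it back to the rest.

Run:
```python
from h import *
from workcell import *
g,rot=pickle.load(open('grasp.pkl','rb'));h=pickle.load(open('poses.pkl','rb'))[1]
g=np.array([.4712,.1026,.1132])
rot=[np.pi,0,h[2]+np.pi/2]
line_to([g[0],g[1],.28],rot,max_speed=.13)
line_to([g[0],g[1],.175],max_speed=.12);pause(.2)
o=get_obs();print(o['time'],o['contact_force'].round(2),o['ft_torque'].round(3),o['eef_pos'],o['tcp_rot'])
s=read_camera('scene');t=read_camera('top')
z=.175-.113+.135
P=[pose(h,(.17,0,z)),pose(h,(.17,0,z-.1)),pose(h,(-.055,0,z))]
print(proj('scene',P).round(1).tolist());print(proj('top',P).round(1).tolist())
a=cv2.resize(s['image'][130:250,200:320],(400,400),interpolation=cv2.INTER_CUBIC);b=cv2.resize(t['image'][170:290,170:290],(400,400),interpolation=cv2.INTER_CUBIC)
cv2.imwrite('pics/b1.png',np.hstack([a,b]))
```

```text
20.3 [-0.32  0.39 -1.45] [-0.013  0.092 -0.061] [0.47160628 0.10271134 0.17559128] [ 3.14026983e+00 -1.84381602e-04  1.72054297e+00]
[[279.3, 158.2], [278.9, 185.5], [225.5, 180.9]]
[[215.5, 180.5], [220.3, 188.5], [226.0, 276.1]]
```

View pics/b1.png

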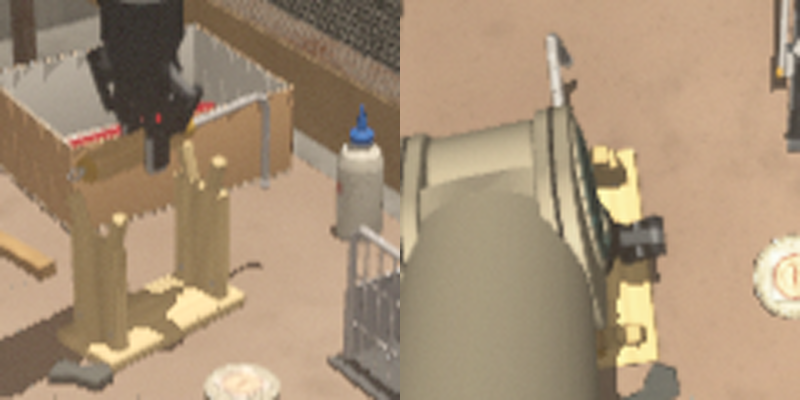

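Aligned with the forks: bend at scene px (279.5,159), predicted (279.3,158). Lower it.

Run:
```python
from h import *
from workcell import *
g=np.array([.4712,.1026,.1132])
for z in (.135,.122,.1165,.1145,.1135):
    line_to([g[0],g[1],z],max_speed=.05);o=get_obs();print(z,round(o['time'],2),o['contact_force'].round(2),o['ft_torque'].round(3),o['eef_pos'].round(4))
    if o['contact_force'][2]>6:break
gripper_to(.085);o=get_obs();print(o['time'],o['opening'],o['contact_force'])
line_to([g[0],g[1],.27],max_speed=.1)
move_ptp([.42,.32,.33],[np.pi,0,1.5])
s=read_camera('scene');t=read_camera('top');pickle.dump((s,t),open('end.pkl','wb'));print(get_obs()['time'])
a=cv2.resize(s['image'][130:250,200:320],(400,400),interpolation=cv2.INTER_CUBIC);b=cv2.resize(t['image'][170:290,170:290],(400,400),interpolation=cv2.INTER_CUBIC)
cv2.imwrite('pics/c1.png',np.hstack([a,b]))
cv2.imwrite('pics/c2.png',np.hstack([cv2.resize(s['image'],(400,300)),cv2.resize(t['image'],(400,300))]))
a=cv2.resize(s['image'][130:310,200:440],(400,300),interpolation=cv2.INTER_CUBIC);b=cv2.resize(t['image'][80:300,190:430],(400,367),interpolation=cv2.INTER_CUBIC)
for c,i in(('scene',s),('top',t)):
    for n in('last_hook',):print(c,[(round(x['p'],2),x['rect'])for x in silhouettes(i,n)])
```

```text
0.135 21.35 [-0.16 -1.01 -1.2 ] [-0.008  0.057 -0.053] [0.4714 0.1026 0.1352]
0.122 21.76 [-0.   -0.79 -0.69] [ 0.036 -0.007  0.015] [0.4709 0.1025 0.1216]
0.1165 22.02 [ 1.04  0.31 -1.74] [0.004 0.056 0.006] [0.4709 0.1025 0.1162]
0.1145 22.27 [-0.3  -0.26 -2.01] [0.024 0.072 0.029] [0.4712 0.1026 0.1145]
0.1135 22.52 [-0.44 -0.87 -2.22] [ 0.013  0.019 -0.022] [0.4712 0.1026 0.1135]
23.1417 0.08484365755545235 [ 0.6940171   0.49878697 -0.59662949]
25.8833
scene [(0.84, [222.9, 183.9, 260.1, 203.5])]
top [(0.56, [216.7, 188.5, 235.3, 277.8])]
```

View pics/c1.png

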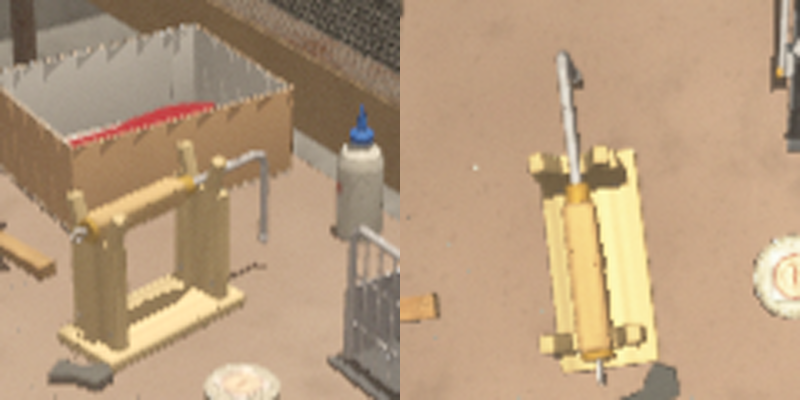

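View pics/c2.png

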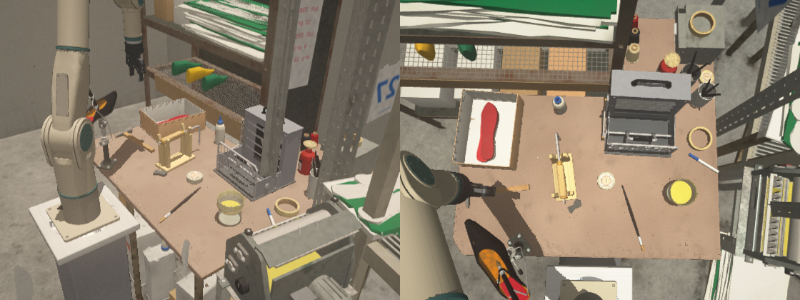

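The hook lies in both forks, with its bend at the same pixel as at first (about 218.9,185.6). Final lever check, relative to its shaft, with the hook out of the way.

Run:
```python
from h import *
e,h=pickle.load(open('poses.pkl','rb'))
s,t=pickle.load(open('end.pkl','rb'))
def cen(I,u,v0,v1,bg):
    w=np.clip(I[v0:v1,u].astype(float)-bg,0,None);return (w*np.arange(v0,v1)).sum()/w.sum()
N=cv2.cvtColor(t['image'],cv2.COLOR_BGR2GRAY);O=cv2.cvtColor(d['top']['image'],cv2.COLOR_BGR2GRAY)
sh=[cen(N,u,182,190,115)-np.interp(u,*proj('top',[pose(e,(0,y,.045)) for y in(.11,-.11)]).T) for u in range(302,312)]
print('shaft bias',np.mean(sh))
from scipy.optimize import brentq
def ang(I,us,v0,v1,b):
    m=np.mean([cen(I,u,v0,v1,115) for u in us])-b;u=np.mean(us)
    f=lambda a:np.interp(u,*proj('top',[pose(e,(.075*np.sin(.4-a),y,.045+.075*np.cos(.4-a))) for y in(.06,-.06)]).T)-m
    return brentq(f,-.3,1.2)
b=np.mean(sh)
print('old',ang(O,[323,324,325],170,180,b),'new',ang(N,[322,323,324],190,198,b))
di=cv2.absdiff(s['image'],d['scene']['image']).max(2)
a=cv2.resize(s['image'][170:270,290:390],(400,400),interpolation=cv2.INTER_CUBIC)
z=cv2.resize(t['image'][150:230,280:400],(400,267),interpolation=cv2.INTER_CUBIC);z=cv2.copyMakeBorder(z,0,133,0,0,cv2.BORDER_CONSTANT)
P=proj('scene',[pose(e,(.075*np.sin(.4-.85),y,.045+.075*np.cos(.4-.85))) for y in(.046,-.054)])
for q in P:cv2.circle(a,tuple(int((q[i]-[290,170][i]+.5)*4) for i in(0,1)),3,(0,0,255),1)
P=proj('scene',[pose(e,(.075*np.sin(.4-.75),y,.045+.075*np.cos(.4-.75))) for y in(.046,-.054)])
for q in P:cv2.circle(a,tuple(int((q[i]-[290,170][i]+.5)*4) for i in(0,1)),3,(0,255,0),1)
cv2.imwrite('pics/e1.png',np.hstack([a,z]))
```

```text
shaft bias -1.044278373500117
old 0.14249614276667072 new 0.8428466585094442
```

View pics/e1.png

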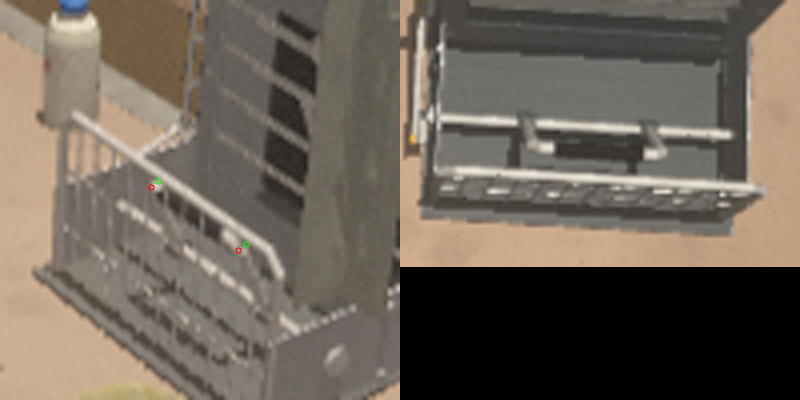

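The lever reads 0.84 rad relative to its shaft, in line with the force rise at the stop. Handing in.

```bash
python3 -c "
from workcell import *
job_done();print(get_obs()['time'])"
```

```text
the job is handed in; nothing more can be done
the job is handed in; nothing more can be done
```

The louvre is open: I pulled the lever to its stop with the hook, laid the hook back in its rest and handed the job in at about 26 s. No verdict was reported.

- **Lever:** While pulling, the hand stalled where the 0.85 rad stop was predicted, and the pull rose to about 6.6 N. The slats show open in the pictures. After I lifted the hook out, the top picture gave 0.84 rad, measured against the lever's shaft. A first reading by eye, not corrected for the shaft, looked nearer 0.81. The scene camera could not settle it, because the guard and the post hide most of the bar. I estimate an error of a few hundredths of a radian.
- **Hook:** It lies in both forks, bent end down, with its bend at the same pixel as at the start to within about 0.5 px. The gripper is open and clear of everything.
- **Hand and bystanders:** The hand stayed in front of the guard throughout. In the last pictures the cup, bottle, tin and hammer look unmoved; I checked that by eye only, and the arm partly hid the hammer from the top camera.

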